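Open the laundry card terminal and match its neighbour's lean

ROBOT

A 7-joint arm with a two-finger parallel gripper is mounted at the origin on the work surface. World frame = base frame: x ahead of the robot, y to its left, z up, the work surface at z = 0. Lengths are in m, angles in rad, forces in N, time in s.
With the tool pointing down it reaches from about 0.4 to 0.925 m from the base axis. Payload 5.6 kg.
Tool frame: the origin (TCP) lies at the very end of the fingers, on their centre line; the grasp point (between the pads) lies 19 mm behind it; z points along the fingers, y is the line along which they close (so a half turn about z gives the same grasp; the last joint's range is limited). The gripper opens to 85 mm and grips with 20 to 120 N. Pads are 22 mm wide; open, the fingers measure 114 mm over their backs; the gripper's body (76 mm by 85 mm) begins 54 mm behind the grasp point. The pads swing forward as they close: fully open they stand 13 mm farther back than shut.
Start: joints at [1.233, 0.468, -0.012, 1.603, 0.006, 1.071, -0.056], TCP at [0.189, -0.622, 0.231] pointing down, gripper open.
Joint ranges: [-2.53, 2.53], [-0.31, 2.02], [-1.57, 1.55], [0.28, 2.44], [-1.29, 4.43], [0.15, 1.84], [-2.92, 2.92]. Speed limits (rad/s): [2.57, 2.57, 3.14, 3.14, 3.14, 3.14, 3.14].

INTERFACE

Orientations are given as a rotation vector (axis times angle).
In Python, from cell import r gives the robot as it stands.
- The arm moves only by the tool apply_moves, never from a script. Its argument "increments" is one flat list of numbers, 5 for each row, row after row: the shift along the tool's x, y, z in mm, then the turn about the tool's z in rad, then the closure, from -1 (fully open) to 1 (shut). In form: [x, y, z, turn, gripper, x, y, z, turn, gripper, ...]. A call has 1 to 12 rows; each row is the pose to reach, as a shift and turn from the pose commanded when the call began, along the tool's axes at that moment; what a row does not reach only later rows make up. A row lasts 1/8 s, in which the tool goes at most 62.5 mm and 10.7 degrees, less where a joint would pass 70% of its speed; a pose out of reach is approached as far as the arm can. A call with a gripper value outside its range is refused whole. The fingers move at their own pace and stop on an object; "grip_force" is the grip in N (left out, the last holds). Time passes only in rows, so rows that repeat a pose let the fingers close. It gives the time, the measured TCP pose, the force, the opening and the grip force at its end, in the units of the state.
- r.sense(): the state, without advancing time (a new reading comes with each control period).
- r.grab_frame(name): name is "side" or "top"; returns the picture (480x640x3 uint8, red, green, blue); there is no depth.
- r.get_calibration(name): a dict with "intrinsics" (3x3 intrinsics, pixels), "R" (3x3) and "t" (3): a world point X has camera coordinates R X + t. Camera axes: x right, y down, z forward; pixel columns grow to the right and rows downward; lengths in m; the calibration is good to about 2 mm. A picture is of the moment at which its call begins. get_calibration takes no time and is no camera call.
- r.sign_off(): hands the job in; it is judged then, once.
The state is a dict: "time": time; "joints": joint angles; "qvel": joint speeds; "joint_torque": joint torques, N m; "tool_pos": TCP position; "tcp_rot": TCP orientation; "contact_force": force on the tool from outside, world axes, zero at the start; "moment": the same for the moment, N m; "grip_width": finger opening in m; "grasp_force": force on a finger pad.
Only numpy, scipy, OpenCV 4.12 (cv2) and the standard library are available. Lean on these libraries where they do the work, as an engineer would, in place of code of your own. Each camera call takes 0.05 s, during which the arm holds its last target. There are 200 camera calls.

TASK

Swing the steel catch fully clear of the folded screen with the orange pull tab, then raise that screen until, let go, it leans just as far back as the screen of the terminal beside it. Leave that second terminal's screen and everything else on the counter as they are.

Things in the scene. Friction and masses are not known exactly. Their poses are not given: they have to be found in the camera images.
- screen_tab (a point): Centre of the orange pull tab (60 mm long, 36 mm wide along the hinge, 16 mm thick) that sticks out of the middle of the white folding screen's front edge, in its plane. It is 170 mm from the hinge axis, 40 mm from the panel's edge, and, folded, 78 mm above the bare counter, 45 mm before the base. Panel axes: x from tab to hinge, y along the hinge, z out of its back (up when folded).
- screen_hinge (a point): Middle of that screen's hinge axis, at the far edge, 78 mm up; fixed. x points away from the terminal's front, y along the hinge; opening lifts the tab up and back. Stiff: 5 to 9 N at the tab, stays where left, but springy: while held open the screen leans 8 to 12 degrees further than where it rests when let go (no such give when pushed down). Base: 170 mm wide, 64 mm tall.
- screen: The same screen as a whole, white, 160 mm wide, 120 mm long without the tab, 16 mm thick; origin on its hinge axis, axes as for screen_tab.
- mate_screen: The second terminal's raised screen, same shape with a grey tab: the pattern for the lean. Origin on its hinge axis, axes as for screen_tab. Both terminals stand side by side at the same yaw, so equal lean means parallel panels.
- mate_tab (a point): Centre of the second screen's grey pull tab, 170 mm from its hinge axis.
- mate_hinge (a point): Middle of the second screen's hinge axis, 78 mm above the counter.
- catch (a joint): Angle of the steel catch, rad: 0 square across the screen's side edge, growing as it swings towards the terminal's front, 1.6 at its stop (pointing straight to the front beside the screen). Clear of the panel from 1.25. Stays where left; about 2 N at its knob moves it. While over the screen it holds it down.
- catch_knob (a point): Centre of the upright red round knob on the catch, 16 mm diameter, 43 mm tall (97 to 140 mm above the counter; the point is 119 mm up), 58 mm from the pivot. The catch's flat steel arm (22 mm wide, 8 mm thick, just above the screen) lies below the knob and reaches 76 mm from the pivot.
- catch_pivot (a point): Axis of the catch's upright pivot screw at the height of the arm's top, 97 mm above the counter, on a grey block beside the screen on its +y side; fixed to the terminal, 105 mm nearer its front than screen_hinge and 115 mm to +y.
- tin: Yellow-banded tin, 68 mm diameter, 75 mm tall, standing in front of the second terminal; origin at the centre of its underside. Leave alone.
- detergent: White detergent bottle, 80 mm diameter, 190 mm tall, on the left; origin under its centre. Leave alone.
- mug: Blue mug, 80 mm diameter, 90 mm tall, on the right; origin under its centre. Leave alone.
- carton: Green soap carton, 80 x 130 x 50 mm, on the left; origin under its centre. Leave alone.
- scoop: Spoon-shaped scoop lying on the right, 180 mm long; origin at its middle. Leave alone.
- softener: Blue softener bottle, 70 mm diameter, 160 mm tall, on the left; origin under its centre. Leave alone.

How it is judged:
On the way:
1. the catch is swung clear of the still folded screen (value of joint catch above 1.25 rad and angle between screen's own z axis and vertical below 0.12 rad), for 0.1 s.
At the end, for the whole second after the job is handed in: The raised screen rests parallel to the second terminal's screen to within 0.075 rad (4.3 degrees), still; the catch is clear (joint above 1.25); the second screen's tab is within 12 mm and every loose thing within 30 mm of where it started (angle between the z axis of screen and the z axis of mate_screen, either way round below 0.075 rad and value of joint catch above 1.25 rad and angular speed of screen below 0.05 rad/s and distance of mate_tab from where it was at the start of the episode below 0.012 m and distance of each of tin, detergent, mug, carton, scoop, softener from where it was at the start of the episode below 0.03 m); the robot touches nothing.
It fails at once if the second terminal's screen is moved more than 12 mm (distance of mate_tab from where it was at the start of the episode above 0.012 m).
It fails at once if something else on the counter is moved more than 30 mm (distance of any of tin, detergent, mug, carton, scoop, softener from where it was at the start of the episode above 0.03 m).
It also fails if it takes over 58 s, if anything falls off the work surface, if the arm or the gripper's body presses on something with over 40 N, if the wrist force passes 120 N, or if a joint passes its speed limit or range.

## Working session

There is one attempt and no reset: what is moved stays moved. The work goes in short steps, Python scripts to look and compute and a tool call to move; the robot and the scene stay as the last step left them, time stands still between calls to the robot, and variables do not carry over. Pictures are saved under pics/ and viewed, at most 10 in all, crops included, and the job is handed in when it is done.

Besides the shell and the picture viewer there is one more tool, called after "Call:" as name(argument=value, ...) on one line, values as JSON. apply_moves: Moves the arm, as the interface text tells. Its arguments: {"type":"object","properties":{"increments":{"type":"array","items":{"type":"number"}},"grip_force":{"type":"number"}},"required":["increments"]}

```bash
ls; mkdir -p pics; cat > h.py <<'E'
import numpy as np, cv2
from scipy.spatial.transform import Rotation as Ro
from cell import r
def snap(cam,name):
    im=r.grab_frame(cam); cv2.imwrite(f'pics/{name}.png',im[:,:,::-1]); return im
def ray(cam,uv):
    c=r.get_calibration(cam); K,R,t=[np.array(c[k]) for k in('intrinsics','R','t')]
    return -R.T@t, R.T@np.linalg.solve(K,[uv[0],uv[1],1])
def onz(cam,uv,z):
    o,d=ray(cam,uv); return o+d*(z-o[2])/d[2]
def tri(u1,u2,c1='side',c2='top'):
    o1,d1=ray(c1,u1);o2,d2=ray(c2,u2)
    s=np.linalg.lstsq(np.c_[d1,-d2],o2-o1,rcond=None)[0]
    a,b=o1+s[0]*d1,o2+s[1]*d2
    return (a+b)/2,np.linalg.norm(a-b)
def proj(cam,X):
    c=r.get_calibration(cam); p=np.array(c['intrinsics'])@(np.array(c['R'])@X+np.array(c['t'])); return p[:2]/p[2]
E
python3 - <<'E'
from h import *
snap('side','s0');snap('top','t0')
s=r.sense();print(s);print(Ro.from_rotvec(s['tcp_rot']).as_matrix().round(3))
for c in('side','top'):print(ray(c,(320,240)))
E
```

```text
pics
{'time': 0.1, 'joints': array([ 1.23298203,  0.46830373, -0.01154923,  1.6035256 ,  0.00600635,
        1.07142318, -0.05630683]), 'qvel': array([-0.00101553, -0.00015525, -0.0008817 , -0.00139614,  0.00221577,
       -0.00012788, -0.0010371 ]), 'joint_torque': array([ 6.95216822e-04, -5.33524668e+01,  2.14202399e-02, -2.51968181e+01,
        1.14520537e-02,  4.26649261e-03,  1.00434434e-06]), 'tool_pos': array([ 0.18862238, -0.62150274,  0.23042655]), 'tcp_rot': array([-3.10598587e+00, -4.61005456e-01,  6.01125263e-04]), 'contact_force': array([-0.83652864, -0.9920808 ,  0.10928149]), 'moment': array([-0.04135329, -0.02954216, -0.00269094]), 'grasp_force': 0.0, 'grip_width': 0.08530209546305907}
[[ 0.957  0.29  -0.001]
 [ 0.29  -0.957  0.002]
 [-0.    -0.002 -1.   ]]
(array([0.13722603, 1.19714538, 0.90857064]), array([ 0.26073945, -0.81182239, -0.52252934]))
(array([ 0.38266252, -0.01563266,  1.67474508]), array([ 0.07956102, -0.01265611, -0.99682514]))
```

View pics/s0.png

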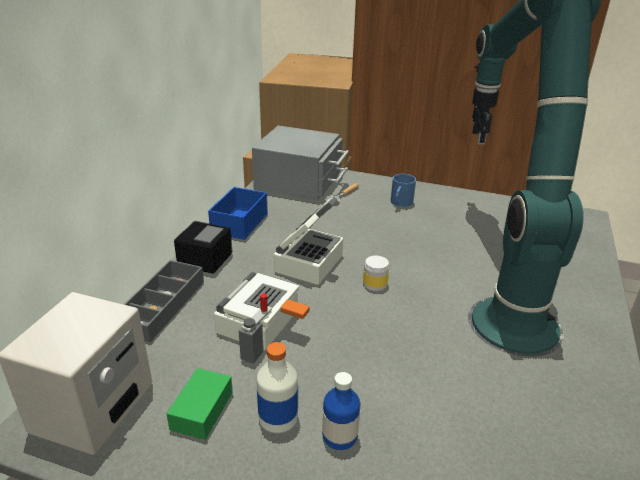

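View pics/t0.png

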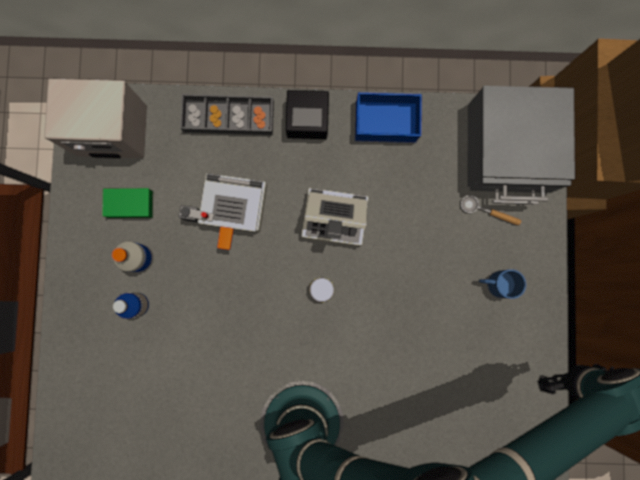

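The side view shows the orange tab (295,310), the red knob (264,300) and the mate screen raised (~310,220). The top view shows the tab (225,238), the knob (204,215) and the mate terminal (335,217). Next I'll zoom in on the mate and measure by colour.

```bash
python3 - <<'E'
from h import *
s=cv2.imread('pics/s0.png');t=cv2.imread('pics/t0.png')
a=cv2.resize(s[160:360,200:400],(600,600),interpolation=cv2.INTER_CUBIC)
cv2.imwrite('pics/cs.png',a)
b=cv2.resize(t[165:265,170:380],(798,380),interpolation=cv2.INTER_CUBIC)
cv2.imwrite('pics/ct.png',b)
def cen(im,lo,hi,box):
    m=cv2.inRange(cv2.cvtColor(im,cv2.COLOR_BGR2HSV),lo,hi);k=np.zeros_like(m);x0,y0,x1,y1=box;k[y0:y1,x0:x1]=m[y0:y1,x0:x1]
    c=max(cv2.findContours(k,0,2)[0],key=cv2.contourArea);return c
for nm,lo,hi,bs,bt in(('tab',(7,150,120),(20,255,255),(270,295,320,325),(210,222,240,255)),('knob',(0,150,80),(5,255,255),(250,285,280,320),(195,205,215,225))):
    cs,ct=cen(s,lo,hi,bs),cen(t,lo,hi,bt)
    ms,mt=[np.array(cv2.minAreaRect(c)[0]) for c in(cs,ct)]
    print(nm,cv2.minAreaRect(cs),cv2.minAreaRect(ct),tri(ms,mt))
    z=.086 if nm=='tab' else .14
    print(onz('top',mt,z),[onz('top',p,z)[:2].round(3) for p in cv2.boxPoints(cv2.minAreaRect(ct))])
E
```

```text
tab ((294.03228759765625, 308.3363037109375), (26.144872665405273, 13.638751983642578), 19.29004669189453) ((224.71998596191406, 237.95997619628906), (13.293608665466309, 21.21320343017578), 8.130102157592773) (array([0.50870294, 0.22546077, 0.08073255]), np.float64(0.0011100215440650967))
[0.50775226 0.22450634 0.086     ] [array([0.481, 0.245]), array([0.539, 0.24 ]), array([0.535, 0.203]), array([0.477, 0.209])]
knob ((263.0, 302.0), (18.0, 6.0), 90.0) ((204.00003051757812, 214.50003051757812), (4.949747085571289, 3.535533905029297), 45.0) (array([0.56575799, 0.27686628, 0.12200294]), np.float64(0.0012582122190919415))
[0.56423315 0.27367894 0.14      ] [array([0.565, 0.282]), array([0.572, 0.275]), array([0.563, 0.266]), array([0.556, 0.272])]
```

View pics/cs.png

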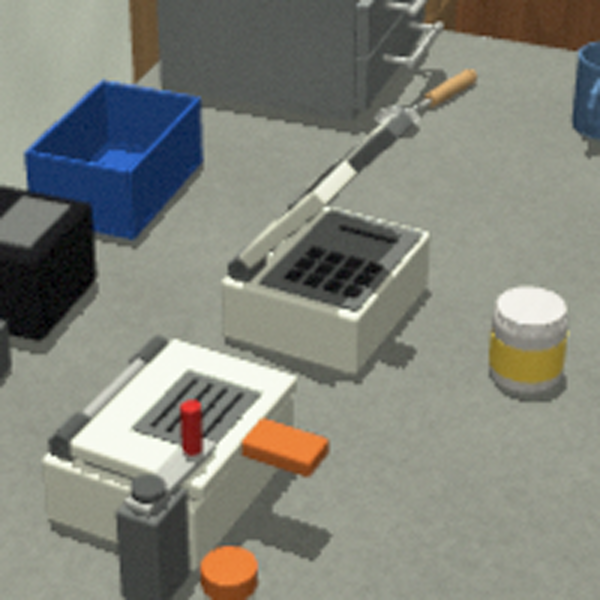

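View pics/ct.png

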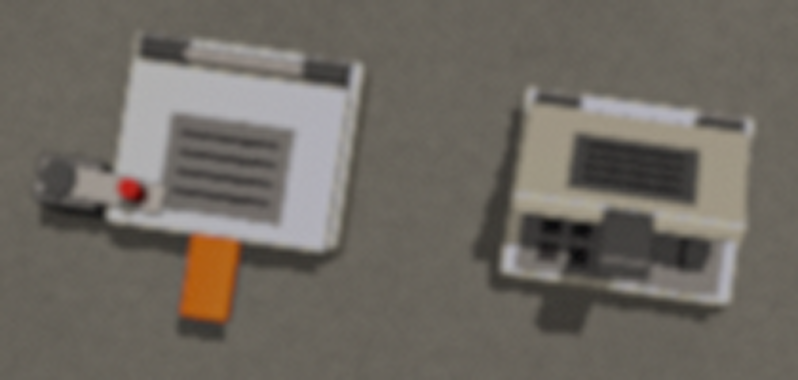

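The side crop shows the mate panel edge-on, with its tab from (317,217) to (335,201). In the top crop the mate tab is around (335,228) and the hinge barrels are at about row 192. Next I'll triangulate the points and work out the frame.

```bash
python3 - <<'E'
from h import *
S=lambda p:np.array(p)/3+[200,160]-.33
T=lambda p:np.array(p)/3.8+[170,165]-.37
print('own barrels',[onz('top',T(p),.086).round(4) for p in((165,48),(327,72))])
print('own panel corners TL TR BR',[onz('top',T(p),.086).round(4) for p in((140,38),(358,66),(332,246))])
print('own tab',onz('top',T((210,278)),.086).round(4))
print('pivot',onz('top',T((57,180)),.1).round(4))
print('mate barrels',[onz('top',T(p),.086).round(4) for p in((557,98),(720,122))])
print('mate tab c',tri(S((380,145)),T((628,240))))
print('mate tab end',tri(S((405,122)),T((627,268))))
print('mate near corner',tri(S((325,205)),T((515,200))))
E
```

```text
own barrels [array([0.6746, 0.2635, 0.086 ]), array([0.6603, 0.1455, 0.086 ])]
own panel corners TL TR BR [array([0.6814, 0.2819, 0.086 ]), array([0.6654, 0.1232, 0.086 ]), array([0.5338, 0.1373, 0.086 ])]
own tab [0.5082 0.2241 0.086 ]
pivot [0.5743 0.3341 0.1   ]
mate barrels [array([ 0.646 , -0.0217,  0.086 ]), array([ 0.6318, -0.1401,  0.086 ])]
mate tab c (array([ 0.53117917, -0.07194951,  0.19610614]), np.float64(0.0036319472071928245))
mate tab end (array([ 0.50912617, -0.0708497 ,  0.22406591]), np.float64(0.005080582500641835))
mate near corner (array([0.55761947, 0.00449707, 0.17029193]), np.float64(0.006649488300711708))
```

```bash
cat >> h.py <<'E'
psi=-.115; F=np.array([np.cos(psi),np.sin(psi),0]); L=np.array([-np.sin(psi),np.cos(psi),0])
H=np.array([.670,.205,.078]); PIV=np.array([.567,.277,0])+.058*L; KN=np.array([.567,.277,0])
def sh(targets,yaw=None,s=None):
    "tool-axis shift (mm) to world points, and turn for tool-y yaw"
    s=s or r.sense();R=Ro.from_rotvec(s['tcp_rot']).as_matrix()
    cur=np.arctan2(R[1,1],R[0,1])
    for i,p in enumerate(targets):
        tn=None if yaw is None else -((np.atleast_1d(yaw)[min(i,np.size(yaw)-1)]-cur+np.pi)%(2*np.pi)-np.pi)
        print((R.T@(np.array(p)-s['tool_pos'])*1000).round(0),None if tn is None else round(tn,2))
E
python3 - <<'E'
from h import *
print(PIV,onz('top',(120,256),.19),onz('top',(122,307),.16))
sh([(.30,-.5,.35),(.43,-.25,.36),(.5,0,.36),(.567,.277,.30)],psi)
E
```

```text
[0.57365531 0.3346169  0.        ] [0.44607647 0.47301702 0.19      ] [0.31617812 0.47037177 0.16      ]
[ 142.  -84. -119.] -1.16
[ 339. -286. -129.] -1.16
[ 478. -504. -129.] -1.16
[ 623. -750.  -68.] -1.16
```

Call:
apply_moves(increments=[70,-40,-60,0,0,142,-84,-119,-0.2,0,190,-130,-125,-0.4,0,240,-180,-129,-0.6,0,290,-230,-129,-0.8,0,339,-286,-129,-1.0,0,375,-340,-129,-1.16,-0.1,410,-395,-129,-1.16,-0.1,445,-450,-129,-1.16,-0.1,478,-504,-129,-1.16,-0.1,515,-560,-129,-1.16,-0.1,550,-620,-110,-1.16,-0.1])

```text
time: 1.6
tool_pos: [0.5031, 0.0167, 0.3536]
tcp_rot: [2.346, 2.087, 0.001]
contact_force: [1.2, -0.8, -0.4]
grip_width: 0.0469
grasp_force: 0.0
```

```bash
python3 - <<'E'
from h import *
s=r.sense();print(s['tool_pos'],s['grip_width'],s['joints'].round(2))
sh([(.567,.277,.20),(.567,.277,.108)],psi)
E
```

```text
[0.50311861 0.01665221 0.3536236 ] 0.04687091728364112 [ 0.49  0.17 -0.66  1.77  0.11  1.24 -0.31]
[266.  33. 154.] -0.0
[266.  33. 246.] -0.0
```

Call:
apply_moves(increments=[60,8,20,0,-0.1,120,16,40,0,-0.1,180,24,70,0,-0.1,235,30,100,0,-0.1,266,33,130,0,-0.1,266,33,154,0,-0.1,266,33,154,0,-0.1,266,33,154,0,-0.1])

```text
time: 2.6
tool_pos: [0.5669, 0.2749, 0.2002]
tcp_rot: [2.347, 2.087, 0.001]
contact_force: [-0.3, 1.3, 0.1]
grip_width: 0.0467
grasp_force: 0.0
```

```bash
python3 - <<'E'
from h import *
s=r.sense();print(s['tool_pos'],s['grip_width'])
sh([(.567,.277,.108)],psi)
im=snap('side','s1')[:,:,::-1]
cv2.imwrite('pics/c1.png',cv2.resize(im[200:360,180:380],(750,600),interpolation=cv2.INTER_CUBIC))
print(proj('side',s['tool_pos']))
E
```

```text
[0.56685402 0.27492895 0.20022161] 0.04670804390575489
[ 2. -0. 92.] -0.0
[261.48813417 273.1863444 ]
```

View pics/c1.png

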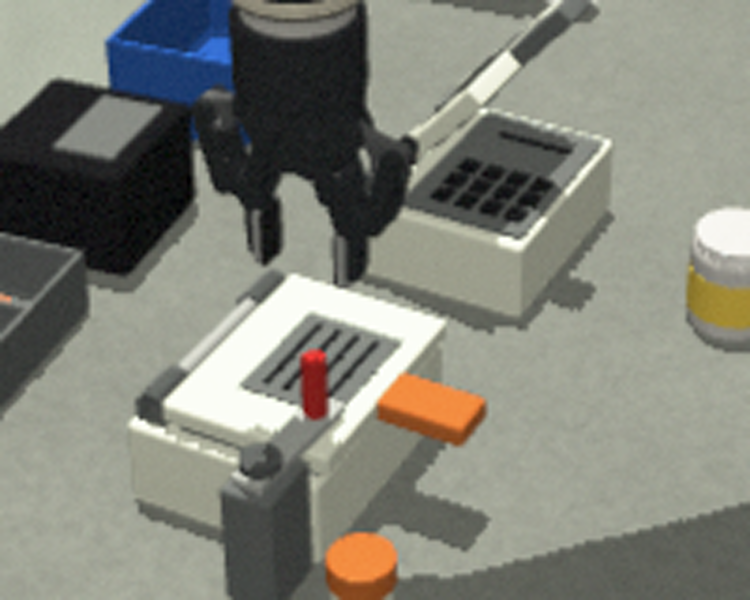

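The gripper straddles the knob, which is at crop (314,385), with the fingers at about (265,250) and (350,270). I'll descend next.

Call:
apply_moves(increments=[2,0,40,0,-0.1,2,0,75,0,-0.1,2,0,90,0,-0.1,2,0,90,0,0.2,2,0,90,0,0.2,2,0,90,0,0.2])

```text
time: 3.4
tool_pos: [0.5673, 0.2777, 0.1109]
tcp_rot: [2.346, 2.088, 0.004]
contact_force: [0.1, 0.1, 0.4]
grip_width: 0.0343
grasp_force: 0.0
```

```bash
python3 - <<'E'
from h import *
s=r.sense();print(s['tool_pos'],s['grip_width'],s['contact_force'])
a=np.linspace(.16,1.65,10)
pts=[np.append((PIV-.058*(np.cos(t)*L+np.sin(t)*F))[:2],s['tool_pos'][2]) for t in a]
sh(pts,psi-a)
E
```

```text
[0.56734982 0.27768778 0.11088517] 0.03431729727586185 [0.11885444 0.14286504 0.43826886]
[  0. -10.  -0.] 0.16
[  2. -19.  -0.] 0.32
[  6. -28.  -0.] 0.49
[ 11. -36.  -0.] 0.66
[ 18. -43.  -0.] 0.82
[ 25. -49.  -0.] 0.99
[ 34. -53.  -0.] 1.15
[ 43. -56.  -0.] 1.32
[ 52. -58.  -0.] 1.48
[ 62. -58.  -0.] 1.65
```

Call:
apply_moves(increments=[0,-10,0,0.16,0.2,2,-19,0,0.32,0.2,6,-28,0,0.49,0.2,11,-36,0,0.66,0.2,18,-43,0,0.82,0.2,25,-49,0,0.99,0.2,34,-53,0,1.15,0.2,43,-56,0,1.32,0.2,52,-58,0,1.48,0.2,62,-58,0,1.65,0.2,65,-58,0,1.65,0.2,65,-58,0,1.65,0.2])

```text
time: 4.9
tool_pos: [0.5164, 0.349, 0.1097]
tcp_rot: [-3.126, 0.301, -0.0]
contact_force: [-0.4, 0.5, -0.0]
grip_width: 0.0342
grasp_force: 0.0
```

```bash
python3 - <<'E'
from h import *
s=r.sense();print(s['tool_pos'],s['grip_width'],s['contact_force'])
im=snap('side','s2')[:,:,::-1]
cv2.imwrite('pics/c2.png',cv2.resize(im[200:360,180:380],(750,600),interpolation=cv2.INTER_CUBIC))
E
```

```text
[0.51637152 0.34899013 0.10971201] 0.03421469688699931 [-0.43289548  0.47366282 -0.04630258]
```

View pics/c2.png

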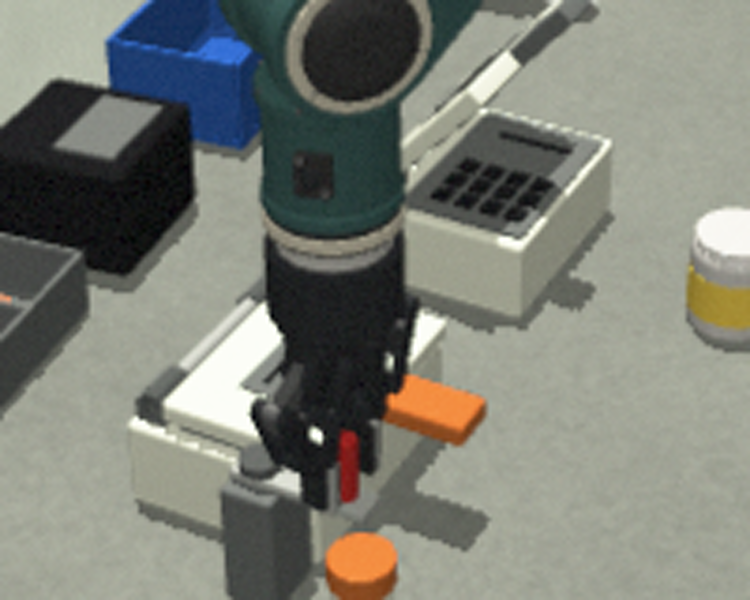

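The knob, at crop (348,465), is between the fingers and has swung to the front. I'll lift off and check the angle.

Call:
apply_moves(increments=[0,0,-40,0,0.2,0,0,-90,0,0.2,40,0,-110,0,-0.5,90,0,-110,0,-1,90,0,-110,0,-1])

```text
time: 5.58
tool_pos: [0.6086, 0.3276, 0.219]
tcp_rot: [3.125, -0.314, 0.003]
contact_force: [0.1, -0.9, 0.2]
grip_width: 0.0853
grasp_force: 0.0
```

```bash
python3 - <<'E'
from h import *
s=r.sense();print(s['tool_pos'],s['grip_width'])
im=snap('side','s3')[:,:,::-1]
m=cv2.inRange(cv2.cvtColor(im,cv2.COLOR_BGR2HSV),(0,150,80),(5,255,255));m[:285]=0;m[345:]=0;m[:,:250]=0;m[:,300:]=0
c=max(cv2.findContours(m,0,2)[0],key=cv2.contourArea);q=cv2.minAreaRect(c);print(q)
k=onz('side',q[0],.119);d=(k-PIV);print(k,'catch',np.arctan2(-d@F,-d@L),np.hypot(d@F,d@L))
T=H-.17*F;print(T)
sh([(T[0],T[1],.2),(T[0],T[1],.06)],psi+np.pi/2)
sh([],0)
E
```

```text
[0.60861172 0.32764593 0.21897865] 0.08525776775074433
((271.5, 324.5), (17.0, 5.0), 90.0)
[0.51793601 0.33947277 0.119     ] catch 1.5427255442589316 0.05593048875132013
[0.50112289 0.22450694 0.078     ]
[-82. 123.  19.] 3.06
[-82. 123. 159.] 3.06
```

Call:
apply_moves(increments=[-30,45,10,-0.04,-1,-60,90,19,-0.08,-1,-79,123,30,-0.08,-1,-79,123,70,-0.08,-1,-79,123,115,-0.08,-1,-79,123,150,-0.08,-1,-79,123,158,-0.08,-1,-79,123,158,-0.08,-1])

```text
time: 6.62
tool_pos: [0.5029, 0.2264, 0.0617]
tcp_rot: [-3.136, 0.179, 0.001]
contact_force: [0.4, 0.4, -0.2]
grip_width: 0.0855
grasp_force: 0.0
```

```bash
python3 - <<'E'
from h import *
s=r.sense();print(s['tool_pos'],s['grip_width'],s['contact_force'])
sh([],psi-np.pi/2)
im=snap('side','s4')[:,:,::-1]
cv2.imwrite('pics/c4.png',cv2.resize(im[220:360,200:360],(685,600),interpolation=cv2.INTER_CUBIC))
E
```

```text
[0.50291103 0.22636493 0.06171509] 0.08546624149509625 [ 0.42493386  0.41335769 -0.17161105]
```

View pics/c4.png

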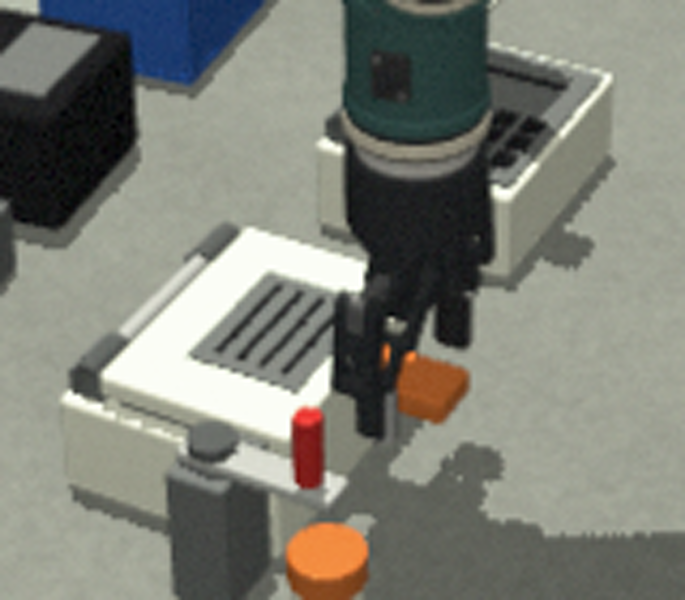

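The catch points forward, clear of the panel, and the fingers straddle the orange tab. I'll close now.

Call:
apply_moves(increments=[0,0,0,0,0.0,0,0,0,0,0.5,0,0,0,0,0.5,0,0,0,0,0.5], grip_force=45)

```text
time: 7.18
tool_pos: [0.5037, 0.2256, 0.0617]
tcp_rot: [-3.136, 0.181, -0.001]
contact_force: [-0.6, -1.1, 2.5]
grip_width: 0.035
grasp_force: 50.9
```

```bash
python3 - <<'E'
from h import *
s=r.sense();print(s['tool_pos'],s['grip_width'],s['contact_force'],s['grasp_force'])
R=Ro.from_rotvec(s['tcp_rot']).as_matrix()
for a in np.radians([5,12,19,26,33,40,46,52,57]):
    d=.17*(1-np.cos(a))*F+np.array([0,0,.17*np.sin(a)]); print(np.degrees(a).round(),(R.T@d*1000).round())
E
```

```text
[0.50367868 0.22562307 0.06174062] 0.03501144900877257 [-0.60740614 -1.09230852  2.45199941] 50.91573715209961
5.0 [  1.  -0. -15.]
12.0 [  4.  -0. -35.]
19.0 [  9.  -0. -55.]
26.0 [ 17.  -0. -75.]
33.0 [ 27.  -0. -93.]
40.0 [  40.   -0. -109.]
46.0 [  52.   -0. -122.]
52.0 [  65.   -0. -134.]
57.0 [  78.   -0. -143.]
```

Call:
apply_moves(increments=[1,0,-15,0,0.5,4,0,-35,0,0.5,9,0,-55,0,0.5,17,0,-75,0,0.5,27,0,-93,0,0.5,40,0,-109,0,0.5,52,0,-122,0,0.5,65,0,-134,0,0.5,78,0,-143,0,0.5,78,0,-143,0,0.5])

```text
time: 8.43
tool_pos: [0.5807, 0.2162, 0.2038]
tcp_rot: [3.135, -0.182, -0.003]
contact_force: [-1.4, -0.5, -12.7]
grip_width: 0.0347
grasp_force: 46.6
```

```bash
python3 - <<'E'
from h import *
s=r.sense();print(s['tool_pos'],s['grip_width'],s['contact_force'],s['grasp_force'])
im=snap('side','s5')[:,:,::-1]
cv2.imwrite('pics/c5.png',cv2.resize(im[180:360,200:380],(600,600),interpolation=cv2.INTER_CUBIC))
E
```

```text
[0.58065784 0.21624987 0.20383137] 0.03469554839368186 [ -1.36967483  -0.47382522 -12.67002898] 46.59726083278656
```

View pics/c5.png

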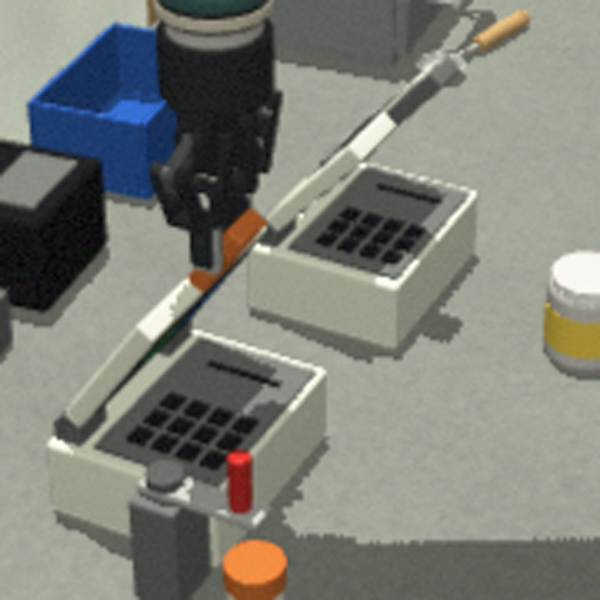

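The screen is up and held by its tab at crop (230,250), nearly parallel to the mate. I'll release, retreat upward and measure.

Call:
apply_moves(increments=[0,0,0,0,-0.3,0,0,0,0,-1,0,0,0,0,-1,0,0,0,0,-1,0,0,-40,0,-1,0,0,-90,0,-1,0,0,-140,0,-1,0,0,-160,0,-1,0,0,-160,0,-1])

```text
time: 9.6
tool_pos: [0.5816, 0.2172, 0.3664]
tcp_rot: [-3.135, 0.181, -0.006]
contact_force: [-0.5, 0.7, 0.0]
grip_width: 0.0854
grasp_force: 0.0
```

```bash
python3 - <<'E'
from h import *
s=r.sense();print(s['tool_pos'],s['grip_width'],s['contact_force'],s['time'])
im=snap('side','s6')[:,:,::-1]; t=snap('top','t6')[:,:,::-1]
a=cv2.resize(im[190:310,205:355],(750,600),interpolation=cv2.INTER_CUBIC)
cv2.imwrite('pics/c6.png',a)
hs=cv2.cvtColor(im,cv2.COLOR_BGR2HSV)
m=cv2.inRange(hs,(5,130,60),(20,255,255));m[:200]=0;m[300:]=0;m[:,:210]=0;m[:,330:]=0
c=max(cv2.findContours(m,0,2)[0],key=cv2.contourArea);print(cv2.minAreaRect(c),cv2.contourArea(c))
E
```

```text
[0.58157362 0.21716549 0.36639688] 0.08544003796667093 [-0.54774303  0.67424208  0.04267474] 9.6
((274.760009765625, 261.67999267578125), (7.200000762939453, 28.800003051757812), 53.130104064941406) 172.5
```

View pics/c6.png

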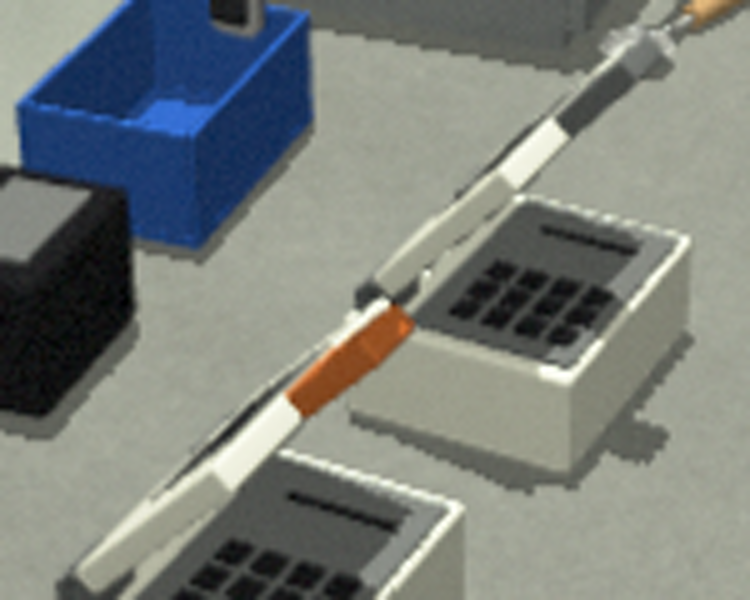

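Both screens are free and look nearly parallel: own tab end at crop (405,320), mate tab at (565,125)–(630,70), with the scoop bowl behind it at (640,45). I'll move the arm out of the top view and compare both screens the same way.

```bash
python3 - <<'E'
from h import *
sh([(.44,.28,.4),(.30,.35,.4)],psi-np.pi/2)
E
```

```text
[-147.  -47.  -37.] -0.0
[-294. -100.  -36.] -0.0
```

Call:
apply_moves(increments=[-50,-16,-36,0,-1,-100,-32,-36,0,-1,-150,-50,-36,0,-1,-200,-66,-36,0,-1,-250,-84,-36,0,-1,-294,-100,-36,0,-1,-294,-100,-36,0,-1])

```text
time: 10.58
tool_pos: [0.2966, 0.3513, 0.3993]
tcp_rot: [3.136, -0.17, -0.002]
contact_force: [1.3, -0.1, -0.1]
grip_width: 0.0851
grasp_force: 0.0
```

```bash
python3 - <<'E'
from h import *
im=snap('side','s7')[:,:,::-1]; t=snap('top','t7')[:,:,::-1]
a=cv2.resize(t[165:265,170:380],None,fx=3.8,fy=3.8,interpolation=cv2.INTER_CUBIC)
b=cv2.resize(im[195:315,210:350],None,fx=3.4,fy=3.4,interpolation=cv2.INTER_CUBIC)[:,:476]
c=np.zeros((600,798,3),np.uint8); 
a=cv2.resize(t[175:255,185:375],None,fx=4,fy=2.5*1.6,interpolation=cv2.INTER_CUBIC)[:280]
b=cv2.resize(im[205:285,245:355],None,fx=4,fy=4,interpolation=cv2.INTER_CUBIC)[:320]
b2=cv2.resize(im[240:310,215:300],None,fx=4,fy=4,interpolation=cv2.INTER_CUBIC)
c[:280,:760]=a; c[280:600,:440]=b; c[280:560,445:785]=b2
cv2.imwrite('pics/c7.png',c)
mH=np.array([.6415,-.0805,.078])
def pl(uv,h,l):
    o,d=ray('side',uv);p0=h+l*L;p=o+d*((p0-o)@L)/(d@L);q=p-h;return (q@-F).round(4),q[2].round(4),np.degrees(np.arctan2(q[2],-q@F)).round(1)
print(pl((249.4,286),H,.08),pl((306.4,226.4),mH,.08))
E
```

```text
(np.float64(0.0917), np.float64(0.0957), np.float64(46.2)) (np.float64(0.0946), np.float64(0.0996), np.float64(46.5))
```

View pics/c7.png

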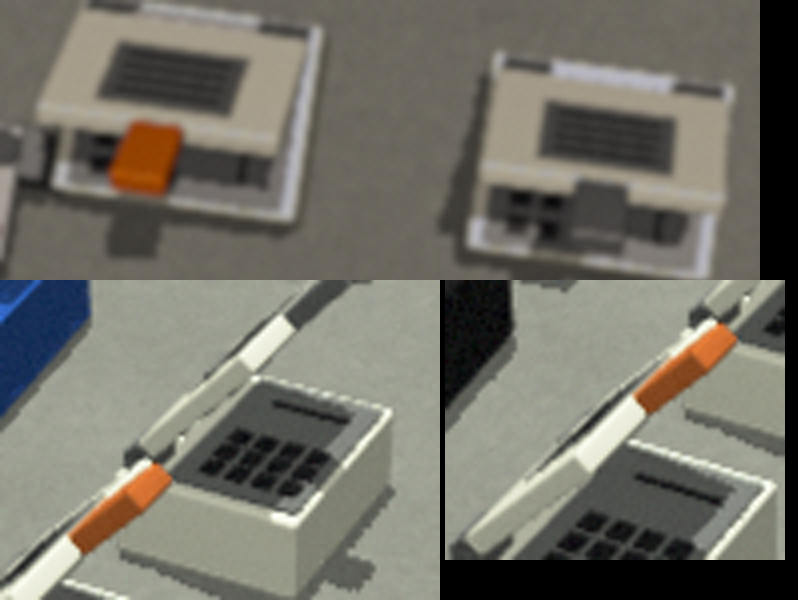

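In the last view the panels look alike. The side-view corners give a lean of 46.2° for the raised screen and 46.5° for the mate. The top-view hinge-to-edge spans agree within about 1°. The catch is at about 1.54 rad and the arm is clear, so I'm handing in.

```bash
python3 -c "
from h import *
print(r.sense()['qvel'].round(3)); print(r.sign_off())"
```

```text
[ 0.02   0.009  0.029 -0.011  0.001  0.002 -0.   ]
the job is handed in; nothing more can be done
None
```

Handed in, with no verdict returned: I measured the catch at about 1.54 rad, and the let-go screen leans within about 1° of its mate (about 46° against 46.5° in the side view), with nothing else touched.

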